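# Lift the tray lid and take the clean sleeve out with tongs

### The arm

A 6-joint arm with a two-finger parallel gripper is mounted at the origin on the work surface. World frame = base frame: x ahead of the robot, y to its left, z up, the work surface at z = 0. Lengths are in m, angles in rad, forces in N, time in s.
With the tool pointing down it reaches from about 0.325 to 0.75 m from the base axis. Payload 7.6 kg.
Tool frame: the origin (TCP) lies at the very end of the fingers, on their centre line; the grasp point (between the pads) lies pinch_z behind it (pinch_z is the distance from the TCP to the grasp point, in m); z points along the fingers, y is the line along which they close (so a half turn about z gives the same grasp; the last joint's range is limited). The gripper opens to 85 mm and grips with 20 to 120 N. Pads are 22 mm wide; open, the fingers measure 114 mm over their backs; the gripper's body (76 mm by 85 mm) begins 54 mm behind the grasp point. The pads swing forward as they close: fully open they stand 13 mm farther back than shut.
Start: joints at [-1.405, 0.052, 1.401, -0, 1.689, -0.07], TCP at [0.123, -0.51, 0.231] pointing down, gripper open.
Joint ranges: [-2.9, 2.9], [-0.91, 2.17], [0.12, 2.37], [-1.06, 4.2], [0.26, 2.73], [-2.93, 2.93]. Speed limits (rad/s): [2.57, 2.57, 3.01, 3.14, 3.14, 3.14].

### API

Orientations are given as a rotation vector (axis times angle).
In Python, from plant import get_state, camera, get_calibration, sign_off, pinch_z gives the robot as it stands.
- The arm moves only by the tool send_rows, never from a script. Its argument "series" is a list of rows, each a list of 3 entries, a list of its own where there are three numbers: the shift along the tool's x, y, z in parts of the range, where 1.0 means 60 cm, then the turn, a rotation vector about the tool's x, y, z in a scale on which 1.0 is 360 degrees, then the opening, from 0 (shut) to 1 (fully open). In form: [[[tx, ty, tz], [rx, ry, rz], gripper], ...]. A call has 1 to 12 rows; each row is the pose to reach, as a shift and turn from the pose commanded when the call began, along the tool's axes at that moment; what a row does not reach only later rows make up. A row lasts 1/8 s, in which the tool goes at most 62.5 mm and 10.7 degrees, less where a joint would pass 70% of its speed; a pose out of reach is approached as far as the arm can. A call with a gripper value outside its range is refused whole. The fingers move at their own pace and stop on an object; "newtons" is the grip in N (left out, the last holds). Time passes only in rows, so rows that repeat a pose let the fingers close. It gives the time, the measured TCP pose, the force, the opening and the grip force at its end, in the units of the state.
- get_state(): the state, without advancing time (a new reading comes with each control period).
- camera(name): name is "scene" or "top" or "wrist"; returns (picture, depth): 420x560x3 uint8, blue, green, red; 420x560 float32, m along the optical axis (not along the pixel's ray), 0 where there is no reading.
- get_calibration(name): a dict with "mtx" (3x3 intrinsics, pixels), "extrinsics" (4x4, takes a point from camera to world coordinates). Camera axes: x right, y down, z forward; pixel columns grow to the right and rows downward; lengths in m; the calibration is good to about 2 mm. A picture is of the moment at which its call begins: read the wrist's pose just before it. get_calibration takes no time and is no camera call; for the wrist camera it gives the pose at the moment of the call.
- sign_off(): hands the job in; it is judged then, once.
The state is a dict: "clock": time; "joint_pos": joint angles; "qvel": joint speeds; "joint_torque": joint torques, N m; "eef_pos": TCP position; "eef_rot": TCP orientation; "contact_force": force on the tool from outside, world axes, zero at the start; "ft_torque": the same for the moment, N m; "finger_gap": opening from 0.0 (shut) to 1.0 (fully open); "gripper_force": force on a finger pad.
Only numpy, scipy, OpenCV 4.12 (cv2) and the standard library are available. Lean on these libraries where they do the work, as an engineer would, in place of code of your own. Each camera call takes 0.05 s, during which the arm holds its last target. There are 200 camera calls.

### The job

Lift the hinged lid of the steel parts tray and lay it gently back against its stop, so that it stays fully open. Then take the tongs out of their wooden stand and use their jaws to pick the round steel sleeve (not the six-sided nut) out of the tray, never touching the freshly degreased sleeve with the gripper fingers. Finish while still holding: the sleeve squeezed still in the tongs' jaws, its lower end at least 5 cm above the tray's rim, clear of tray and lid, the other things left where they were.

Things in the scene. Friction and masses are not known exactly. Their poses are not given: they have to be found in the camera images.
- tub: Fixed open steel parts tray, 170 mm (its x) by 230 mm (its y) by 70 mm high, walls and floor 4 mm. Origin: centre of its underside, on the bench; z up. The lid's hinge runs along its +x (far) rim, the lid's bar is at the -x side.
- lid (a joint): Hinge of the tray's flat aluminium lid, in rad: 0 = shut, 1.75 = laid back against its stop, leaning about 10 degrees past upright. The hinge is stiff: the lid stays wherever it is left; about 3 N at the bar move it. It may start a little ajar.
- lid_bar (a point): Middle of the lid's black round pull bar: 10 mm thick, 100 mm long along the tray's y, 210 mm from the hinge line, in front of the lid's edge with a free gap of about 33 mm between. It can be pinched from above (closing along the tray's x) at every lid angle and turns in the fingers as the lid swings. Moves with the lid.
- lid_hinge (a point): Middle of the lid's hinge line, 70.5 mm above the bench, 85 mm from the tray's centre along its +x; the line runs along the tray's y. At lid angle a the bar's middle lies 210 mm x cos(a) - 3 mm x sin(a) from here towards the tray's -x, and 210 mm x sin(a) + 3 mm x cos(a) up.
- stand: Fixed wooden stand that holds the tongs upright: foot 70 x 110 x 8 mm, on it a pocket 38 x 80 mm outside, 26 x 68 mm inside, its top rim 62 mm and its inner floor 14 mm above the bench. Origin: centre of the underside; x, y along the sides. It stands left or right of the tray.
- tongs: Loose spring tongs, 141 mm tall, 0.1 kg, jaws down in the stand. Origin: midway between the open jaws' lower ends; z up to the pivot, y = opening direction. Arms: 18 mm wide strips, rubber jaws 25 mm high below, outside them black grip pads 20 mm wide, 42 mm high, centred 94 mm above the origin; 54 mm over the pads, 61 mm over the jaws when open. The frame is the -y arm's, so leans on closing.
- tongs_arm (a joint): Closing of the tongs, rad: 0 = open (jaws 49 mm apart inside), 0.16 = jaws parallel 28 mm apart (on the sleeve, 48 mm over the pads), 0.24 = shut (17 mm). A spring opens them: it takes 3 N on the pads at 0, 5 N at 0.16; 0.3 of any further squeeze reaches the jaws. Closed to 0.02 they can be carried with the jaws still open; 25 N on the pads hold the sleeve well.
- jaw_a (a point): Centre of the inner face of the jaw on the tongs' -y arm, 12 mm above the jaw's lower end.
- jaw_b (a point): The same point of the jaw on the +y arm.
- sleeve: The round steel sleeve (bush) to be taken out: outside diameter 28 mm, bore 16 mm, 26 mm high, about 85 g, standing on end on the tray's floor (4 mm above the bench). Origin: centre of its lower end; z along its axis. It is in the left or the right half of the tray.
- nut: Six-sided steel nut, 36 mm across flats, 16 mm high, lying in the other half of the tray; leave it there. Origin: centre of its underside.
- jar: Loose glass jar with lid, 68 mm diameter, 100 mm high, on the side of the tray where the stand is not; leave it. Origin: centre of its underside.
- screwdriver: Loose screwdriver lying on the bench beside the tray; leave it. Origin: below its middle.
- tape: Loose grey tape measure, 70 x 40 x 65 mm, on the bench beside the tray; leave it. Origin: centre of its underside.

How it is judged:
By the outcome, as a careful person would: the job done as asked, in the order asked, and still so for the second after the job is handed in, while the arm keeps its last pose, push and grip.
It also fails if it takes over 64 s, if anything falls off the work surface, if the arm or the gripper's body presses on something with over 40 N, if the wrist force passes 120 N, or if a joint passes its speed limit or range.

## Working session

There is one attempt and no reset: what is moved stays moved. The work goes in short steps, Python scripts to look and compute and a tool call to move; the robot and the scene stay as the last step left them, time stands still between calls to the robot, and variables do not carry over. Pictures are saved under pics/ and viewed, at most 10 in all, crops included, and the job is handed in when it is done.

Besides the shell and the picture viewer there is one more tool, called after "Request:" by a JSON object that holds its "api" and its "payload". send_rows: Moves the arm, as the interface text tells. Its arguments: {"type":"object","properties":{"series":{"type":"array","items":{"type":"array"}},"newtons":{"type":"number"}},"required":["series"]}

```bash
mkdir -p pics; ls
python3 - <<'E'
from plant import *
import plant,cv2,numpy as np
print(pinch_z if not callable(pinch_z) else pinch_z())
s=get_state();print(s)
for n in("scene","top"):
    im,d=camera(n);c=get_calibration(n);cv2.imwrite(f"pics/{n}0.png",im);np.savez(f"{n}0.npz",im=im,d=d,K=c["mtx"],T=c["extrinsics"]);print(n,c["mtx"],c["extrinsics"])
E
```

```text
pics
0.0187
{'clock': 0.0, 'joint_pos': array([-1.40529525e+00,  5.28479157e-02,  1.40173745e+00, -1.88669287e-05,
        1.68859701e+00, -7.03114746e-02]), 'qvel': array([-3.81292426e-04,  1.00451001e-03, -2.50001624e-03,  1.66995920e-03,
       -6.52704153e-05,  1.38834943e-04]), 'joint_torque': array([-4.94461347e-04, -3.81669188e+01, -3.60183549e+01, -1.73658750e-04,
        6.24269174e-03, -2.81592072e-06]), 'eef_pos': array([ 0.12261857, -0.51016754,  0.23046017]), 'eef_rot': array([-3.11820530e+00, -3.69365721e-01,  1.48130430e-04]), 'contact_force': array([ 0.39274842, -0.17269854, -0.04477568]), 'ft_torque': array([0.00674412, 0.01621648, 0.00700758]), 'gripper_force': 0.0, 'finger_gap': 1.001836118528687}
scene [[527.20144126   0.         290.38006364]
 [  0.         527.20144126 214.6897248 ]
 [  0.           0.           1.        ]] [[ 0.87463835  0.36592406 -0.3179738   0.9587799 ]
 [ 0.48474366 -0.65258649  0.58236968 -0.75886667]
 [ 0.00559767 -0.66349865 -0.74815654  1.0860169 ]
 [ 0.          0.          0.          1.        ]]
top [[399.33879008   0.         280.72903919]
 [  0.         399.33879008 214.77034045]
 [  0.           0.           1.        ]] [[-0.00254018 -0.99613266  0.0878252   0.45745634]
 [-0.99998069  0.00302851  0.00542745 -0.01675926]
 [-0.00567244 -0.08780971 -0.99612112  1.08462519]
 [ 0.          0.          0.          1.        ]]
```

View pics/scene0.png

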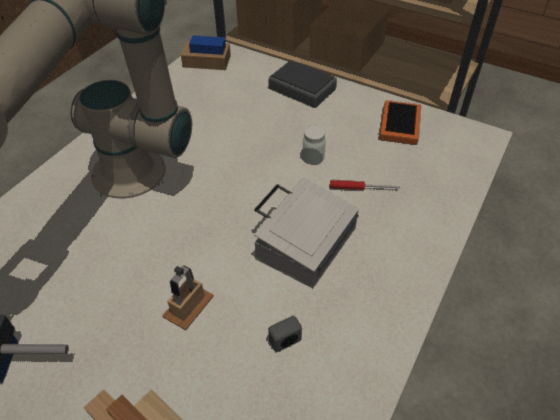

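View pics/top0.png

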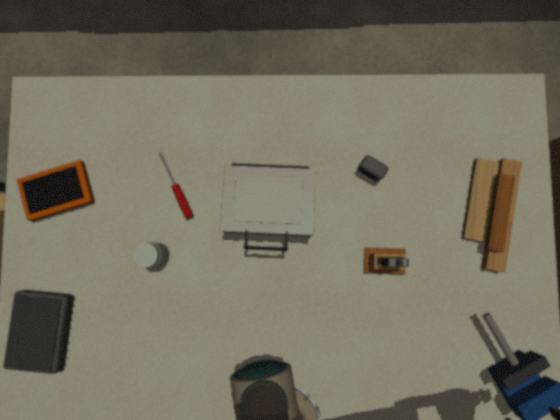

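The lid is shut or nearly so. In the top view the tray is at about (268,200), its bar at (266,247), the stand with tongs at (385,261), and the jar, screwdriver and tape stand clear of it. The scene view agrees. Next I measure with depth.

```bash
cat > h.py <<'E'
import numpy as np,cv2
from scipy.spatial.transform import Rotation as R
def load(n):
    z=np.load(n+".npz");return z["im"],z["d"],z["K"],z["T"]
def cloud(d,K,T):
    v,u=np.mgrid[:d.shape[0],:d.shape[1]]
    p=np.stack([(u-K[0,2])/K[0,0]*d,(v-K[1,2])/K[1,1]*d,d],-1)@T[:3,:3].T+T[:3,3]
    p[d<=0]=np.nan;return p
def plane(uv,z,K,T):
    uv=np.atleast_2d(uv).astype(float);r=np.c_[(uv-K[[0,1],2])/K[0,0],np.ones(len(uv))]@T[:3,:3].T
    return T[:3,3]+r*((z-T[2,3])/r[:,2])[:,None]
def rect(p):
    (c,s,a)=cv2.minAreaRect(p[:,:2].astype(np.float32)*1000);return np.round(c,1),np.round(s,1),round(a,1)
E
python3 - <<'E'
from h import *
im,d,K,T=load("top0");P=cloud(d,K,T)
hsv=cv2.cvtColor(im,cv2.COLOR_BGR2HSV)
def box(u0,u1,v0,v1):
    m=np.zeros(d.shape,bool);m[v0:v1,u0:u1]=1;return m
# bench z check
print("bench",np.nanmedian(P[290:320,150:220,2]))
L=box(200,335,150,262)
lid=L&(P[...,2]>0.055)&(P[...,0]>0)
print("lid+bar z pct",np.nanpercentile(P[lid][:,2],[1,10,50,90,99]),rect(P[lid]))
lp=box(230,305,175,228);q=P[lp];A=np.c_[q[:,:2],np.ones(len(q))];print("lid plane",np.linalg.lstsq(A,q[:,2],rcond=None)[0])
lid2=L&(P[...,2]>0.06)&(im.mean(-1)>115);print("lid bright",rect(P[lid2]))
bar=L&(P[...,2]>0.05)&(im.mean(-1)<90)&(np.arange(420)[:,None]>238);print("bar",bar.sum(),rect(P[bar]),np.nanpercentile(P[bar][:,2],[10,50,90]))
for v in range(240,256):print(v,im[v,266],np.round(P[v,266],3))
S=box(350,425,235,290)
f=S&(hsv[...,1]>110);f0=f&(P[...,2]<0.02)
c=max(cv2.findContours((f|(S&(P[...,2]>.02))).astype(np.uint8),0,2)[0],key=cv2.contourArea)
print("foot",rect(P[f0&np.isfinite(P[...,0])]),f0.sum())
for lo,hi in((.05,.075),(.1,.125),(.125,.16)):
    m=S&(P[...,2]>lo)&(P[...,2]<hi);
    if m.sum()>3:print(lo,m.sum(),rect(P[m]),np.median(P[m],0))
im2,d2,K2,T2=load("scene0");P2=cloud(d2,K2,T2)
m=np.zeros(d2.shape,bool);m[255:330,160:215]=1
for lo,hi in((.004,.012),(.055,.07),(.07,.12),(.12,.16)):
    mm=m&(P2[...,2]>lo)&(P2[...,2]<hi);print("sc",lo,mm.sum(),rect(P2[mm]))
m[:]=0;m[175:280,245:365]=1
mm=m&(P2[...,2]>.06);print("sc lid",rect(P2[mm]),np.nanpercentile(P2[mm][:,2],[2,50,98]))
big=cv2.resize(im[225:295,345:430],None,fx=4.5,fy=4.5,interpolation=2);b2=cv2.resize(im2[250:335,155:225],None,fx=4,fy=4,interpolation=2)
b3=np.zeros((345,800,3),np.uint8);b3[:big.shape[0],:big.shape[1]]=big;b3[:340,400:680]=b2;cv2.imwrite("pics/stand.png",b3)
E
```

```text
bench 1.8112623381361104e-05
lid+bar z pct [0.0707692  0.07843829 0.09188948 0.1016645  0.11048733] (array([568.8,  21.8]), array([232. , 221.5]), 87.4)
 ** On entry to DLASCL parameter number  4 had an illegal value
 ** On entry to DLASCL parameter number  4 had an illegal valueTraceback (most recent call last):
  File "<stdin>", line 11, in <module>
    x, resids, rank, s = _umath_linalg.lstsq(a, b, rcond,
                         ~~~~~~~~~~~~~~~~~~~^^^^^^^^^^^^^
                                             signature=signature)
                                             ^^^^^^^^^^^^^^^^^^^^
    raise LinAlgError("SVD did not converge in Linear Least Squares")
numpy.linalg.LinAlgError: SVD did not converge in Linear Least Squares
```

Run:
```python
from h import *
im,d,K,T=load("top0");P=cloud(d,K,T)
ok=np.isfinite(P[...,0])
hsv=cv2.cvtColor(im,cv2.COLOR_BGR2HSV)
def box(u0,u1,v0,v1):
    m=np.zeros(d.shape,bool);m[v0:v1,u0:u1]=1;return m&ok
L=box(200,335,150,262)
lp=box(230,305,175,228);q=P[lp];A=np.c_[q[:,:2],np.ones(len(q))];print("lid plane",np.linalg.lstsq(A,q[:,2],rcond=None)[0])
lid2=L&(P[...,2]>0.06)&(im.mean(-1)>100);print("lid bright",rect(P[lid2]))
bar=L&(P[...,2]>0.05)&(im.mean(-1)<90)&(np.arange(420)[:,None]>238);print("bar",bar.sum(),rect(P[bar]),np.percentile(P[bar][:,2],[10,50,90]))
for v in range(240,256):print(v,im[v,266],np.round(P[v,266],3))
S=box(350,425,235,290)
f0=S&(hsv[...,1]>110)&(P[...,2]<0.02)
print("foot",rect(P[f0]),f0.sum())
for lo,hi in((.05,.075),(.1,.125),(.125,.16)):
    m=S&(P[...,2]>lo)&(P[...,2]<hi);
    if m.sum()>3:print(lo,m.sum(),rect(P[m]),np.median(P[m],0))
im2,d2,K2,T2=load("scene0");P2=cloud(d2,K2,T2);ok2=np.isfinite(P2[...,0])
m=np.zeros(d2.shape,bool);m[255:330,160:215]=1;m&=ok2
for lo,hi in((.004,.012),(.055,.07),(.07,.12),(.12,.16)):
    mm=m&(P2[...,2]>lo)&(P2[...,2]<hi);print("sc",lo,mm.sum(),rect(P2[mm]))
m[:]=0;m[175:280,245:365]=1;m&=ok2
mm=m&(P2[...,2]>.06);print("sc lid",rect(P2[mm]),np.percentile(P2[mm][:,2],[2,50,98]))
big=cv2.resize(im[225:295,345:430],None,fx=4.5,fy=4.5,interpolation=2);b2=cv2.resize(im2[250:335,155:225],None,fx=4,fy=4,interpolation=2)
b3=np.zeros((345,800,3),np.uint8);b3[:big.shape[0],:big.shape[1]]=big;b3[:340,400:680]=b2;cv2.imwrite("pics/stand.png",b3)
```

```text
lid plane [-0.14825453  0.00484243  0.17828126]
lid bright (array([589.7,  20.8]), array([232. , 178.5]), 87.3)
bar 212 (array([470.9,  26.2]), array([105.6,  26.8]), 89.8) [0.1060454  0.10912542 0.11221177]
240 [80 89 93] [0.484 0.029 0.001]
241 [ 96 113 115] [0.482 0.029 0.004]
242 [116 136 135] [0.479 0.029 0.002]
243 [115 136 138] [0.476 0.029 0.   ]
244 [117 138 138] [0.474 0.029 0.   ]
245 [107 123 127] [ 0.471  0.029 -0.   ]
246 [79 94 96] [0.467 0.025 0.107]
247 [50 57 60] [0.465 0.024 0.114]
248 [31 35 38] [0.462 0.025 0.111]
249 [47 55 58] [0.46  0.025 0.111]
250 [81 95 96] [0.457 0.029 0.004]
251 [105 122 126] [ 0.455  0.029 -0.002]
252 [113 131 134] [ 0.452  0.029 -0.005]
253 [106 125 129] [ 0.449  0.029 -0.002]
254 [ 88 103 106] [ 0.447  0.029 -0.   ]
255 [72 84 85] [0.444 0.029 0.003]
foot (array([ 428.8, -287.2]), array([107.9,  65.1]), 87.6) 529
0.05 229 (array([ 428.9, -287.1]), array([81.3, 37.7]), 88.1) [ 0.42895242 -0.27064588  0.06237875]
0.1 26 (array([ 436.6, -282.7]), array([16.4, 53.2]), 18.5) [ 0.43021335 -0.26079352  0.11180391]
0.125 174 (array([ 428.5, -287.3]), array([52. , 18.8]), 89.4) [ 0.42863386 -0.28186122  0.13517829]
sc 0.004 605 (array([ 397.7, -254.7]), array([134.2, 220.8]), 35.1)
sc 0.055 315 (array([ 427.4, -287.8]), array([82.3, 39.8]), 87.7)
sc 0.07 170 (array([ 425.9, -288.7]), array([57., 22.]), 88.1)
sc 0.12 233 (array([ 426.5, -287.6]), array([53.6, 21. ]), 87.7)
sc lid (array([566.5,  21.7]), array([238.4, 221.2]), 87.7) [0.06678025 0.08991754 0.10771863]
```

View pics/stand.png

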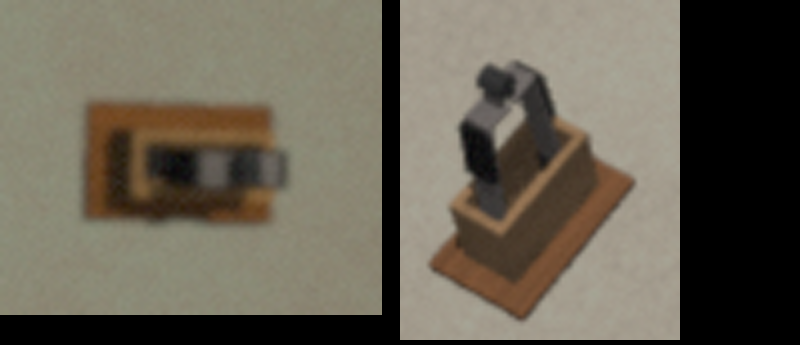

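The tongs stand in the stand with their opening along about world y. The lid is about 0.15 rad ajar, and its bar is at about (0.463, 0.026, 0.106). I compute the move to above the bar.

```bash
cat >> h.py <<'E'
def Rdown(psi):
    p=np.radians(psi);y=np.array([np.cos(p),np.sin(p),0]);z=np.array([0,0,-1.]);return np.c_[np.cross(y,z),y,z]
def rel(tgts,s,pos0=None,R0=None):
    "tgts: list of (pos, psi or 3x3); prints shifts cm / turn deg from current measured pose"
    R0=R.from_rotvec(s["eef_rot"]).as_matrix() if R0 is None else R0;p0=s["eef_pos"] if pos0 is None else pos0
    for p,o in tgts:
        Rt=o if np.ndim(o) else Rdown(o)
        print(np.round(R0.T@(np.array(p)-p0)*100,2),np.round(np.degrees(R.from_matrix(R0.T@Rt).as_rotvec()),1))
E
python3 - <<'E'
from h import *
from plant import *
s=get_state();rel([((.463,.026,.19),-2.6)],s)
E
```

```text
[ 45.62 -44.18   4.12] [ -0.1  -0.1 -73.9]
```

Units first: shifts go in shares of 60 cm and turns go in shares of 360 degrees. So 45.6 cm is 0.76, -44.2 cm is -0.7367, -74 degrees is -0.2056.

Request:
{"api": "send_rows", "payload": {"series": [[[0.76,-0.7367,0.0683],[-0.0003,-0.0003,-0.2056],0.5],[[0.76,-0.7367,0.0683],[-0.0003,-0.0003,-0.2056],0.5],[[0.76,-0.7367,0.0683],[-0.0003,-0.0003,-0.2056],0.5],[[0.76,-0.7367,0.0683],[-0.0003,-0.0003,-0.2056],0.5],[[0.76,-0.7367,0.0683],[-0.0003,-0.0003,-0.2056],0.5],[[0.76,-0.7367,0.0683],[-0.0003,-0.0003,-0.2056],0.5],[[0.76,-0.7367,0.0683],[-0.0003,-0.0003,-0.2056],0.5],[[0.76,-0.7367,0.0683],[-0.0003,-0.0003,-0.2056],0.5],[[0.76,-0.7367,0.0683],[-0.0003,-0.0003,-0.2056],0.5],[[0.76,-0.7367,0.0683],[-0.0003,-0.0003,-0.2056],0.5],[[0.76,-0.7367,0.0683],[-0.0003,-0.0003,-0.2056],0.5],[[0.76,-0.7367,0.0683],[-0.0003,-0.0003,-0.2056],0.5]]}}

```text
clock: 1.6
eef_pos: [0.4626, 0.0259, 0.1898]
eef_rot: [2.267, 2.173, -0.004]
contact_force: [0.5, 0.7, -0.2]
finger_gap: 0.499
gripper_force: 0.0
```

Run:
```python
from h import *
from plant import *
s=get_state();print(s["clock"],s["eef_pos"],s["eef_rot"],s["finger_gap"],s["qvel"].round(3))
c=get_calibration("wrist");im,d=camera("wrist");K,T=c["mtx"],c["extrinsics"]
np.savez("w1.npz",im=im,d=d,K=K,T=T);cv2.imwrite("pics/w1.png",im)
P=cloud(d,K,T);ok=np.isfinite(P[...,0])
b=ok&(im.mean(-1)<80)&(abs(P[...,2]-.108)<.02)&(abs(P[...,0]-.463)<.03)&(abs(P[...,1]-.026)<.04)
print(b.sum(),rect(P[b]),np.percentile(P[b][:,2],[5,50,95]))
```

```text
1.6 [0.46257281 0.02591323 0.1897682 ] [ 2.26700919  2.17321512 -0.00422958] 0.498831389197096 [-0.043 -0.03   0.015 -0.004  0.004 -0.01 ]
1293 (array([461.2,  25.9]), array([80.1,  9.5]), 87.2) [0.10807815 0.11037327 0.11174285]
```

View pics/w1.png

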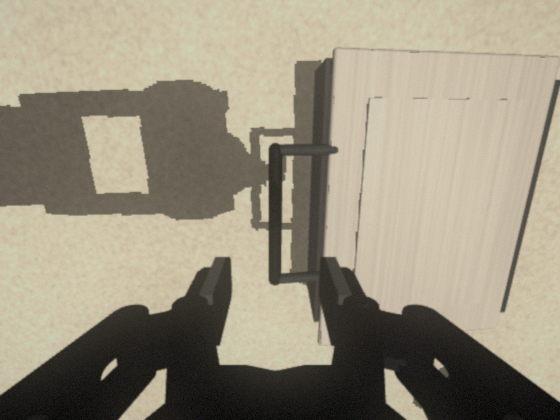

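The wrist view shows the bar as a vertical line at column 275, rows 145–282, between the fingers, and the free gap to the lid at columns 280–325. Measured centre: (0.4612, 0.026, 0.1065), 9.5 mm thick, as it must be. I descend and pinch it.

Converted, 10.2 cm is 0.17, 8 cm is 0.1333.

Request:
{"api": "send_rows", "payload": {"series": [[[0,-0.0023,0.0833],[0,0,0],0.38],[[0,-0.0023,0.0833],[0,0,0],0.38],[[0,-0.0023,0.1333],[0,0,0],0.38],[[0,-0.0023,0.17],[0,0,0],0.38],[[0,-0.0023,0.17],[0,0,0],0.38],[[0,-0.0023,0.17],[0,0,0],0.0],[[0,-0.0023,0.17],[0,0,0],0.0],[[0,-0.0023,0.17],[0,0,0],0.0],[[0,-0.0023,0.17],[0,0,0],0.0],[[0,-0.0023,0.17],[0,0,0],0.0]], "newtons": 30}}

```text
clock: 2.9
eef_pos: [0.4619, 0.0253, 0.0886]
eef_rot: [2.267, 2.17, -0.002]
contact_force: [1.6, -3.2, 0.5]
finger_gap: 0.102
gripper_force: 29.3
```

Run:
```python
from h import *
a0=.158
f=lambda a:np.array([-(.21*np.cos(a)-.003*np.sin(a)),-(.21*np.sin(a)+.003*np.cos(a))])
A=np.r_[np.linspace(a0,1.55,19)[1:],1.61,1.66,1.70,1.73,1.75,1.765]
for i,a in enumerate(A):
    if i==12:print("--rel to row 12")
    b=a0 if i<12 else A[11]
    print(round(a,3),((f(a)-f(b))*100).round(2).tolist())
```

```text
0.235 [0.34, -1.59]
0.313 [0.8, -3.14]
0.39 [1.38, -4.66]
0.467 [2.08, -6.13]
0.545 [2.89, -7.54]
0.622 [3.8, -8.88]
0.699 [4.81, -10.15]
0.777 [5.92, -11.33]
0.854 [7.12, -12.43]
0.931 [8.4, -13.43]
1.009 [9.75, -14.33]
1.086 [11.17, -15.12]
--rel to row 12
1.163 [1.47, -0.68]
1.241 [3.0, -1.24]
1.318 [4.56, -1.69]
1.395 [6.15, -2.01]
1.473 [7.76, -2.21]
1.55 [9.38, -2.28]
1.61 [10.64, -2.25]
1.66 [11.69, -2.17]
1.7 [12.52, -2.07]
1.73 [13.15, -1.97]
1.75 [13.56, -1.89]
1.765 [13.87, -1.83]
```

Converted, -15.12 cm is -0.252, -14.33 cm is -0.2388.

Request:
{"api": "send_rows", "payload": {"series": [[[0,0.0057,-0.0265],[0,0,0],0],[[0,0.0133,-0.0523],[0,0,0],0],[[0,0.023,-0.0777],[0,0,0],0],[[0,0.0347,-0.1022],[0,0,0],0],[[0,0.0482,-0.1257],[0,0,0],0],[[0,0.0633,-0.148],[0,0,0],0],[[0,0.0802,-0.1692],[0,0,0],0],[[0,0.0987,-0.1888],[0,0,0],0],[[0,0.1187,-0.2072],[0,0,0],0],[[0,0.14,-0.2238],[0,0,0],0],[[0,0.1625,-0.2388],[0,0,0],0],[[0,0.1862,-0.252],[0,0,0],0]]}}

```text
clock: 4.4
eef_pos: [0.5723, 0.0204, 0.244]
eef_rot: [2.268, 2.17, -0.004]
contact_force: [-12.9, -5.9, 16.5]
finger_gap: 0.103
gripper_force: 30.7
```

Converted, 13.4 cm is 0.2233, 13.15 cm is 0.2192.

Request:
{"api": "send_rows", "payload": {"series": [[[0,0.024,-0.0127],[0,0,0],0],[[0,0.0495,-0.0223],[0,0,0],0],[[0,0.0755,-0.0298],[0,0,0],0],[[0,0.1022,-0.0352],[0,0,0],0],[[0,0.1292,-0.0385],[0,0,0],0],[[0,0.1563,-0.0397],[0,0,0],0],[[0,0.1773,-0.0392],[0,0,0],0],[[0,0.1948,-0.0378],[0,0,0],0],[[0,0.2087,-0.0362],[0,0,0],0],[[0,0.2192,-0.0345],[0,0,0],0],[[0,0.2233,-0.0337],[0,0,0],0],[[0,0.2233,-0.0337],[0,0,0],0]]}}

```text
clock: 5.9
eef_pos: [0.7071, 0.0141, 0.2611]
eef_rot: [2.268, 2.168, -0.002]
contact_force: [0.6, -6.9, 3.2]
finger_gap: 0.102
gripper_force: 32.0
```

Converted, 0.3 cm is 0.005, 0.15 cm is 0.0025.

Request:
{"api": "send_rows", "payload": {"series": [[[0,0.0025,0.0003],[0,0,0],0],[[0,0.005,0.0008],[0,0,0],0],[[0,0.005,0.0008],[0,0,0],0],[[0,0.005,0.0008],[0,0,0],0]]}}

```text
clock: 6.4
eef_pos: [0.7094, 0.0139, 0.2606]
eef_rot: [2.269, 2.169, -0.004]
contact_force: [-3.9, -7.5, 3.9]
finger_gap: 0.099
gripper_force: 32.0
```

Converted, 0.3 cm is 0.005, 0.15 cm is 0.0025.

Request:
{"api": "send_rows", "payload": {"series": [[[0,0.0025,0.0005],[0,0,0],0],[[0,0.005,0.001],[0,0,0],0],[[0,0.005,0.001],[0,0,0],0],[[0,0.005,0.001],[0,0,0],0]]}}

```text
clock: 6.9
eef_pos: [0.7096, 0.014, 0.2606]
eef_rot: [-2.269, -2.169, 0.013]
contact_force: [-23.0, -6.4, 7.9]
finger_gap: 0.102
gripper_force: 32.7
```

Run:
```python
from h import *
from plant import *
s=get_state();print(s["eef_pos"],s["contact_force"])
im,d=camera("scene");c=get_calibration("scene");np.savez("scene1.npz",im=im,d=d,K=c["mtx"],T=c["extrinsics"])
P=cloud(d,c["mtx"],c["extrinsics"]);ok=np.isfinite(P[...,0])
m=ok&(P[...,2]>.09)&(P[...,2]<.22)&(P[...,0]>.63)&(P[...,0]<.74)&(P[...,1]>-.1)&(P[...,1]<.13)&(im.mean(-1)>60)
q=P[m];x=q@np.array([.9988,-.0487,0]);print(m.sum());
fit=np.polyfit(q[:,2],x,1);print("tan past upright",fit, "angle",np.pi/2+np.arctan(fit[0]))
cv2.imwrite("pics/scene1.png",im)
```

```text
[0.70964658 0.0139993  0.26061534] [-23.01162025  -6.35140923   7.87718969]
624
tan past upright [0.18059517 0.66003462] angle 1.7494656979988237
```

View pics/scene1.png

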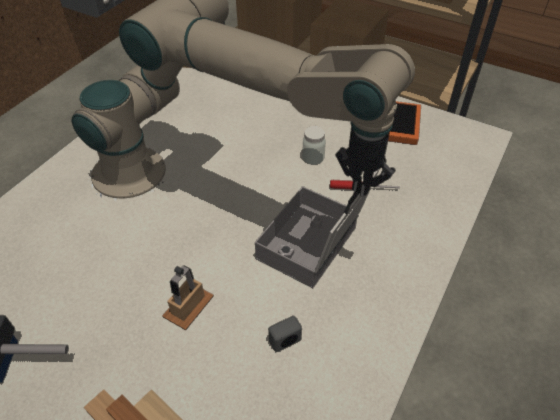

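The lid lies at its stop: the fit gives 1.749 rad and the force rose at contact. The tray is open, with a ring at pixel (285,250) and a flatter piece at about (300,227). I relieve the push, release and rise.

Request:
{"api": "send_rows", "payload": {"series": [[[0,-0.0025,0],[0,0,0],0],[[0,-0.0047,0],[0,0,0],0],[[0,-0.0047,0],[0,0,0],0],[[0,-0.0047,0],[0,0,0],0.35],[[0,-0.0047,0],[0,0,0],0.35],[[0,-0.0047,0],[0,0,0],0.35],[[0,-0.0047,-0.0333],[0,0,0],0.35],[[0,-0.0047,-0.0833],[0,0,0],0.35],[[0,-0.0047,-0.1167],[0,0,0],0.35]]}}

```text
clock: 8.07
eef_pos: [0.71, 0.0157, 0.3303]
eef_rot: [2.267, 2.171, -0.001]
contact_force: [-0.5, -0.1, 1.1]
finger_gap: 0.347
gripper_force: 0.0
```

Run:
```python
from h import *
from plant import *
s=get_state()
rel([((.428,-.2875,.24),-92)],s)
```

```text
[-31.49 -26.89   9.05] [ 0.2  0.  89.5]
```

Converted, -31.5 cm is -0.525, -26.9 cm is -0.4483, 89.5 degrees is 0.2486.

Request:
{"api": "send_rows", "payload": {"series": [[[-0.25,-0.2167,0],[0,0,0.125],1],[[-0.25,-0.2167,0],[0,0,0.125],1],[[-0.25,-0.2167,0],[0,0,0.125],1],[[-0.25,-0.2167,0],[0,0,0.125],1],[[-0.525,-0.4483,0.15],[0,0,0.2486],1],[[-0.525,-0.4483,0.15],[0,0,0.2486],1],[[-0.525,-0.4483,0.15],[0,0,0.2486],1],[[-0.525,-0.4483,0.15],[0,0,0.2486],1],[[-0.525,-0.4483,0.15],[0,0,0.2486],1],[[-0.525,-0.4483,0.15],[0,0,0.2486],1],[[-0.525,-0.4483,0.15],[0,0,0.2486],1]]}}

```text
clock: 9.45
eef_pos: [0.4281, -0.2875, 0.2396]
eef_rot: [3.139, -0.051, 0.001]
contact_force: [-0.9, -0.5, 0.7]
finger_gap: 1.0
gripper_force: 0.0
```

Run:
```python
from h import *
from plant import *
s=get_state();print(s["qvel"].round(3),s["eef_pos"])
for n in ("wrist","top","scene"):
    c=get_calibration(n);im,d=camera(n);np.savez(n+"2.npz",im=im,d=d,K=c["mtx"],T=c["extrinsics"])
    P=cloud(d,c["mtx"],c["extrinsics"]);ok=np.isfinite(P[...,0])
    if n!="top":
        g=im.mean(-1)
        for lo,hi in((.056,.066),(.085,.125),(.12,.165)):
            m=ok&(P[...,2]>lo)&(P[...,2]<hi)&(abs(P[...,0]-.428)<.025)&(abs(P[...,1]+.2875)<.045)
            if m.sum()>20:print(n,lo,m.sum(),rect(P[m]),np.percentile(P[m][:,2],97).round(4))
    if n!="wrist":
        e=np.array([[.9988,-.0487],[.0487,.9988]]) # tray axes rows
        q=(P[...,:2]-np.array([.5835,.0198]))@e.T
        m=ok&(abs(q[...,0])<.078)&(abs(q[...,1])<.108)&(P[...,2]>.011)&(P[...,2]<.045)
        nl,lab,st,ce=cv2.connectedComponentsWithStats(m.astype(np.uint8))
        for i in range(1,nl):
            if st[i,4]>25:
                k=lab==i;t=k&(P[...,2]>np.percentile(P[k][:,2],80)-.004);print(n,"obj",st[i],rect(P[t]),np.percentile(P[k][:,2],[50,95]).round(4),"tray",np.median(q[t],0).round(4))
        w=ok&(P[...,2]>.062)&(P[...,2]<.078)&(abs(q[...,0])<.12)&(abs(q[...,1])<.13);print(n,"rim",rect(P[w]))
im=np.load("top2.npz")["im"];w=np.load("wrist2.npz")["im"]
o=np.zeros((600,800,3),np.uint8);a=cv2.resize(im[150:270,200:340],None,fx=3,fy=3);o[:360,:420]=a;o[:280,424:797]=cv2.resize(w,(373,280))
s2=np.load("scene2.npz")["im"][170:290,240:370];o[285:585,424:749]=cv2.resize(s2,None,fx=2.5,fy=2.5);cv2.imwrite("pics/v2.png",o)
```

```text
[ 0.003 -0.001 -0.001 -0.002 -0.001  0.005] [ 0.4280602  -0.28750698  0.23962912]
wrist 0.056 980 (array([ 427.3, -285.8]), array([80.1, 38.2]), 88.3) 0.064
wrist 0.085 171 (array([ 435.9, -286.3]), array([55.9,  2.3]), 88.4) 0.1236
wrist 0.12 1553 (array([ 427.1, -286. ]), array([52.2, 20.2]), 88.1) 0.1552
top obj [240 199  11  11  68] (array([580.7,  85.2]), array([24.8, 24.2]), 0.2) [0.0292 0.0337] tray [-0.0068  0.066 ]
top obj [284 207  15  14 160] (array([554.5, -38.4]), array([37.4, 35.4]), 89.9) [0.0207 0.0237] tray [-0.0254 -0.059 ]
top rim (array([586.2,  21.1]), array([230.3, 172.5]), 87.2)
scene 0.056 266 (array([ 426.5, -288.5]), array([80.4, 40.2]), 89.1) 0.0652
scene 0.085 145 (array([ 427.5, -288.4]), array([57.8, 21.7]), 85.7) 0.1231
scene 0.12 232 (array([ 426. , -287.8]), array([20.3, 54.7]), 0.6) 0.1553
scene obj [312 215  11  13 110] (array([578. ,  84.6]), array([27.3, 26.4]), 54.4) [0.0262 0.0326] tray [-0.0093  0.0642]
scene obj [278 244  16  13 159] (array([552.2, -38.4]), array([36.3, 37.7]), 7.6) [0.0202 0.0238] tray [-0.0278 -0.0605]
scene rim (array([586.8,  20.2]), array([235.1, 180.5]), 87.2)
```

View pics/v2.png

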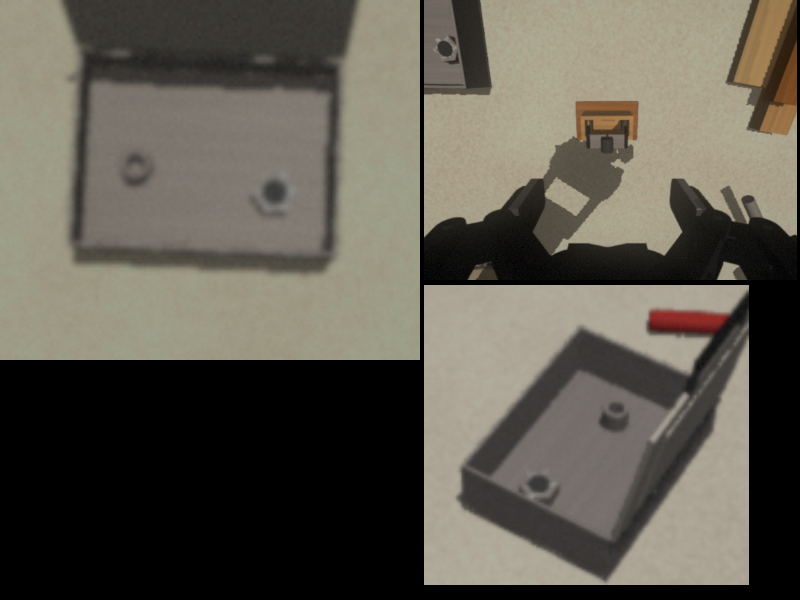

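Sleeve: left half, top view (136,168) in the crop, at world (0.580, 0.085), top z about 0.030. The nut is in the right half, and the tongs are centred at (0.427, -0.287) with their top at 0.155. These match the given sizes. I descend over the tongs.

Converted, 14.9 cm is 0.2483, -0.05 cm is -0.0008.

Request:
{"api": "send_rows", "payload": {"series": [[[-0.0017,-0.0008,0.0833],[0,0,0],1],[[-0.0017,-0.0008,0.15],[0,0,0],1],[[-0.0017,-0.0008,0.2],[0,0,0],1],[[-0.0017,-0.0008,0.2333],[0,0,0],1],[[-0.0017,-0.0008,0.2483],[0,0,0],1],[[-0.0017,-0.0008,0.2483],[0,0,0],0.66],[[-0.0017,-0.0008,0.2483],[0,0,0],0.66],[[-0.0017,-0.0008,0.2483],[0,0,0],0.63],[[-0.0017,-0.0008,0.2483],[0,0,0],0.63]], "newtons": 20}}

```text
clock: 10.72
eef_pos: [0.4273, -0.2881, 0.0916]
eef_rot: [3.137, -0.054, 0.004]
contact_force: [-0.4, -0.1, 5.7]
finger_gap: 0.63
gripper_force: 3.7
```

Converted, -3 cm is -0.05, -2 cm is -0.0333.

Request:
{"api": "send_rows", "payload": {"series": [[[0,0,-0.0083],[0,0,0],0.63],[[0,0,-0.0167],[0,0,0],0.63],[[0,0,-0.0333],[0,0,0],0.63],[[0,0,-0.05],[0,0,0],0.63],[[0,0,-0.05],[0,0,0],0.63]]}}

```text
clock: 11.35
eef_pos: [0.4272, -0.288, 0.1217]
eef_rot: [3.137, -0.054, 0.003]
contact_force: [0.5, -0.0, -1.1]
finger_gap: 0.631
gripper_force: 2.8
```

Run:
```python
from h import *
from plant import *
s=get_state();c=get_calibration("scene");im,d=camera("scene");P=cloud(d,c["mtx"],c["extrinsics"]);ok=np.isfinite(P[...,0])
m=ok&(P[...,2]>.07)&(abs(P[...,0]-.428)<.03)&(abs(P[...,1]+.2875)<.08)
print(s["contact_force"],s["gripper_force"],s["finger_gap"])
o=im[180:340,110:270];cv2.imwrite("pics/l1.png",cv2.resize(o,(640,600)))
```

```text
[ 0.51321808 -0.02434208 -1.12929729] 2.784845916030463 0.6311357293662732
```

View pics/l1.png

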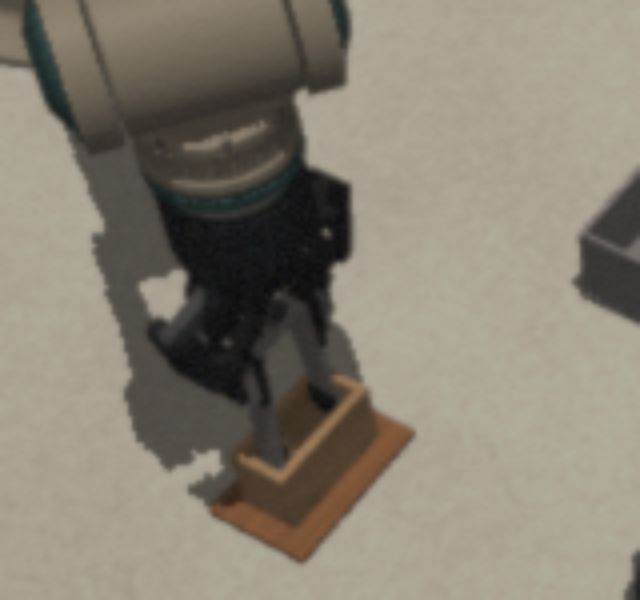

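The tongs are out of the pocket and hang straight; the weight reads 1.1 N. I rise and carry them over the sleeve.

Converted, -37.8 cm is -0.63, -7.8 cm is -0.13, 0.8 degrees is 0.0022.

Request:
{"api": "send_rows", "payload": {"series": [[[0,0,-0.0333],[0,0,0],0.62],[[0,0,-0.0833],[0,0,0],0.62],[[0,0,-0.13],[0,0,0],0.62],[[0.0167,-0.05,-0.1333],[0,0,0],0.62],[[0.05,-0.125,-0.1333],[0,0,0.0008],0.62],[[0.0783,-0.2083,-0.1333],[0,0,0.0014],0.62],[[0.1083,-0.2917,-0.1333],[0,0,0.0022],0.62],[[0.1383,-0.375,-0.1333],[0,0,0.0022],0.62],[[0.17,-0.4583,-0.1333],[0,0,0.0022],0.62],[[0.2,-0.5417,-0.1333],[0,0,0.0022],0.62],[[0.2233,-0.605,-0.1333],[0,0,0.0022],0.62],[[0.2333,-0.63,-0.1333],[0,0,0.0022],0.62]]}}

```text
clock: 12.9
eef_pos: [0.5798, 0.0874, 0.1986]
eef_rot: [3.138, -0.073, -0.002]
contact_force: [-0.7, -0.8, -1.0]
finger_gap: 0.615
gripper_force: 2.9
```

Request:
{"api": "send_rows", "payload": {"series": [[[0,0,0],[0,0,0],0.62],[[0,0,0],[0,0,0],0.62]]}}

```text
clock: 13.15
eef_pos: [0.5794, 0.0842, 0.1994]
eef_rot: [3.138, -0.079, -0.0]
contact_force: [-0.4, -0.7, -0.7]
finger_gap: 0.623
gripper_force: 2.9
```

Run:
```python
from h import *
from plant import *
s=get_state();print(s["eef_pos"],s["eef_rot"],s["contact_force"])
W=[]
for n in ("wrist","top","scene"):
    c=get_calibration(n);im,d=camera(n);np.savez(n+"3.npz",im=im,d=d,K=c["mtx"],T=c["extrinsics"]);W.append(im)
    P=cloud(d,c["mtx"],c["extrinsics"]);ok=np.isfinite(P[...,0])
    m=ok&(abs(P[...,0]-.58)<.04)&(abs(P[...,1]-.085)<.04)&(P[...,2]>.012)&(P[...,2]<.045)
    if m.sum()>20:
        t=m&(P[...,2]>.026);print(n,m.sum(),rect(P[t]),np.percentile(P[m][:,2],95))
    m=ok&(abs(P[...,0]-.58)<.05)&(abs(P[...,1]-.085)<.06)&(P[...,2]>.1)&(P[...,2]<.165)
    if m.sum()>20:print(n,"jaws",m.sum(),rect(P[m]),np.percentile(P[m],[2,50,98],axis=0).round(4))
o=np.zeros((420,800,3),np.uint8);o[:300,:400]=cv2.resize(W[0],(400,300));o[:420,400:]=cv2.resize(W[2][120:288,220:380],(400,420));cv2.imwrite("pics/v3.png",o)
```

```text
[0.57944985 0.08421964 0.19938385] [ 3.13775310e+00 -7.85059416e-02 -1.18523523e-04] [-0.40137807 -0.66249102 -0.67359617]
wrist 521 (array([578.2,  87.2]), array([26.8, 27.2]), 45.6) 0.03144283792428332
wrist jaws 627 (array([579.2,  85.8]), array([52.4, 18.6]), 87.4) [[0.5709 0.0603 0.1243]
 [0.5864 0.1049 0.1469]
 [0.5892 0.1103 0.164 ]]
top 31 (array([577.8,  91.4]), array([24.9, 12.5]), 6.6) 0.03405327555388715
scene 105 (array([577.2,  85.2]), array([23.9, 29. ]), 27.5) 0.0329894550977428
scene jaws 172 (array([578.6,  84.1]), array([57.4, 20.3]), 86.7) [[0.5689 0.0561 0.123 ]
 [0.5789 0.0622 0.1439]
 [0.5878 0.1084 0.1644]]
```

View pics/v3.png

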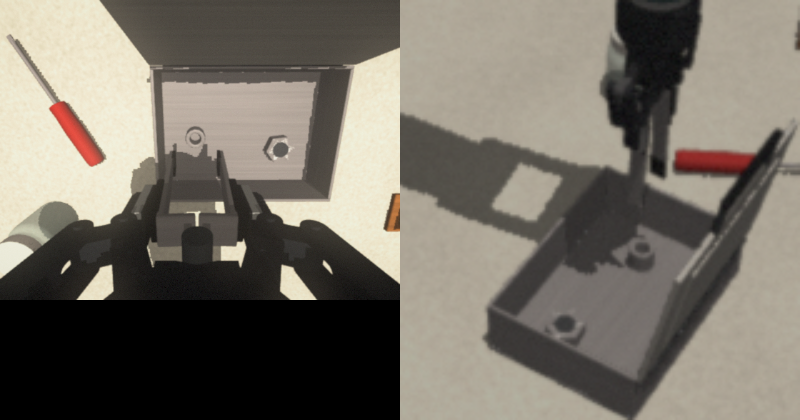

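The wrist view shows the open jaws (columns 172–225) just in front of the sleeve at (195,136). The tongs are centred over it within about 1 mm, and the lid is still fully back. I descend.

Converted, 11.3 cm is 0.1883, 11.1 cm is 0.185.

Request:
{"api": "send_rows", "payload": {"series": [[[-0.0017,-0.0017,0.05],[0,0,0],0.62],[[-0.0017,-0.0017,0.1],[0,0,0],0.62],[[-0.0017,-0.0017,0.125],[0,0,0],0.62],[[-0.0017,-0.0017,0.1417],[0,0,0],0.62],[[-0.0017,-0.0017,0.155],[0,0,0],0.62],[[-0.0017,-0.0017,0.1667],[0,0,0],0.62],[[-0.0017,-0.0017,0.1767],[0,0,0],0.62],[[-0.0017,-0.0017,0.185],[0,0,0],0.62],[[-0.0017,-0.0017,0.1883],[0,0,0],0.62],[[-0.0017,-0.0017,0.1883],[0,0,0],0.62],[[-0.0017,-0.0017,0.1883],[0,0,0],0.62]]}}

```text
clock: 14.68
eef_pos: [0.5789, 0.0863, 0.0868]
eef_rot: [3.138, -0.076, 0.001]
contact_force: [-0.0, 0.6, -1.1]
finger_gap: 0.624
gripper_force: 2.9
```

Run:
```python
from h import *
from plant import *
s=get_state();print(s["contact_force"],s["ft_torque"])
c=get_calibration("scene");im,d=camera("scene");cv2.imwrite("pics/v4.png",cv2.resize(im[160:280,250:370],(600,600)))
```

```text
[-0.02117688  0.58270376 -1.06625664] [ 0.03357402 -0.00345225  0.03682902]
```

View pics/v4.png

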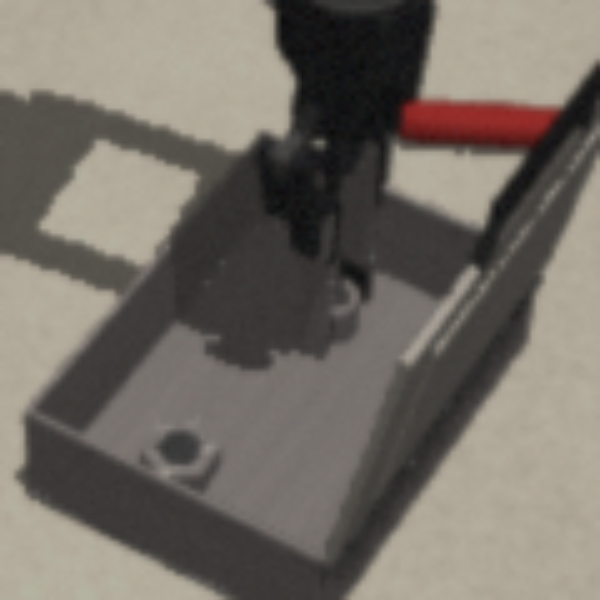

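Run:
```python
from h import *
from plant import *
for n in("scene","wrist"):
    c=get_calibration(n);im,d=camera(n);P=cloud(d,c["mtx"],c["extrinsics"]);ok=np.isfinite(P[...,0])
    m=ok&(abs(P[...,0]-.578)<.03)&(abs(P[...,1]-.086)<.045)&(P[...,2]>.012)&(P[...,2]<.085)
    nn=(P[...,1]<.074)
    print(n,m.sum())
    for lo in np.arange(.01,.085,.01):
        k=m&(P[...,2]>lo)&(P[...,2]<=lo+.01)
        for nm,kk in(("near",k&(P[...,1]<.0725)),("mid",k&(P[...,1]>=.0725)&(P[...,1]<.099)),("far",k&(P[...,1]>=.099))):
            if kk.sum()>2:print(round(lo,3),nm,kk.sum(),np.percentile(P[kk][:,:2],[5,95],axis=0).round(4).tolist())
```

```text
scene 331
0.01 near 16 [[0.5685, 0.0578], [0.5849, 0.0667]]
0.01 mid 13 [[0.5742, 0.075], [0.5907, 0.0956]]
0.01 far 16 [[0.5718, 0.1063], [0.6048, 0.1308]]
0.02 near 16 [[0.5695, 0.0585], [0.5858, 0.0715]]
0.02 mid 22 [[0.5754, 0.0738], [0.5902, 0.0954]]
0.02 far 25 [[0.5709, 0.1009], [0.6055, 0.1305]]
0.03 near 19 [[0.5698, 0.0587], [0.5843, 0.0635]]
0.03 mid 16 [[0.5769, 0.0734], [0.5896, 0.0939]]
0.03 far 24 [[0.571, 0.1034], [0.5973, 0.129]]
0.04 near 17 [[0.5693, 0.0576], [0.5857, 0.0637]]
0.04 far 21 [[0.5725, 0.106], [0.6031, 0.1308]]
0.05 near 19 [[0.5683, 0.0612], [0.5857, 0.0657]]
0.05 far 24 [[0.5722, 0.1053], [0.6043, 0.1302]]
0.06 near 15 [[0.5684, 0.0597], [0.5847, 0.0649]]
0.06 far 26 [[0.5728, 0.1054], [0.6069, 0.1305]]
0.07 near 14 [[0.5722, 0.0596], [0.5851, 0.0653]]
0.07 far 15 [[0.5707, 0.1037], [0.5869, 0.1082]]
0.08 near 4 [[0.5731, 0.059], [0.586, 0.062]]
0.08 far 9 [[0.5704, 0.1038], [0.5827, 0.1086]]
wrist 2470
0.01 near 43 [[0.5776, 0.0619], [0.5867, 0.0676]]
0.01 mid 193 [[0.5701, 0.0767], [0.5918, 0.0965]]
0.01 far 41 [[0.5794, 0.1079], [0.5887, 0.1129]]
0.02 near 46 [[0.5704, 0.0623], [0.5868, 0.0681]]
0.02 mid 478 [[0.5686, 0.0754], [0.5916, 0.097]]
0.02 far 72 [[0.5723, 0.0995], [0.5887, 0.1123]]
0.03 near 145 [[0.5702, 0.0631], [0.5867, 0.0683]]
0.03 mid 577 [[0.567, 0.0754], [0.5898, 0.0978]]
0.03 far 157 [[0.5719, 0.0997], [0.5886, 0.1115]]
0.04 near 61 [[0.5715, 0.0631], [0.5866, 0.0672]]
0.04 far 55 [[0.5773, 0.1083], [0.5887, 0.1115]]
0.05 near 69 [[0.5724, 0.0634], [0.5867, 0.0676]]
0.05 far 66 [[0.5731, 0.1077], [0.5887, 0.1111]]
0.06 near 81 [[0.5717, 0.0639], [0.5868, 0.0681]]
0.06 far 79 [[0.5736, 0.1071], [0.5888, 0.1106]]
0.07 near 95 [[0.572, 0.0644], [0.5868, 0.0684]]
0.07 far 97 [[0.5738, 0.1065], [0.5887, 0.11]]
0.08 near 60 [[0.5712, 0.0636], [0.5874, 0.0688]]
0.08 far 55 [[0.5729, 0.1062], [0.589, 0.1099]]
```

The depth confirms it: jaw faces at y 0.068 and 0.108, the sleeve at 0.0865 between them, and x matches at 0.579. I squeeze.

Request:
{"api": "send_rows", "payload": {"series": [[[0,0,0],[0,0,0],0.6],[[0,0,0],[0,0,0],0.58],[[0,0,0],[0,0,0],0.56],[[0,0,0],[0,0,0],0.54],[[0,0,0],[0,0,0],0.52],[[0,0,0],[0,0,0],0.45],[[0,0,0],[0,0,0],0.4],[[0,0,0],[0,0,0],0.4]], "newtons": 30}}

```text
clock: 15.82
eef_pos: [0.5788, 0.0862, 0.0865]
eef_rot: [3.138, -0.076, 0.001]
contact_force: [-0.5, -1.8, 0.4]
finger_gap: 0.557
gripper_force: 31.0
```

Converted, -16 cm is -0.2667, -15.5 cm is -0.2583.

Request:
{"api": "send_rows", "payload": {"series": [[[0,0,-0.0067],[0,0,0],0.4],[[0,0,-0.0167],[0,0,0],0.4],[[0,0,-0.0333],[0,0,0],0.4],[[0,0,-0.0583],[0,0,0],0.4],[[0,0,-0.0833],[0,0,0],0.4],[[0,0,-0.1167],[0,0,0],0.4],[[0,0,-0.15],[0,0,0],0.4],[[0,0,-0.1833],[0,0,0],0.4],[[0,0,-0.2167],[0,0,0],0.4],[[0,0,-0.2417],[0,0,0],0.4],[[0,0,-0.2583],[0,0,0],0.4],[[0,0,-0.2667],[0,0,0],0.4]]}}

```text
clock: 17.32
eef_pos: [0.5788, 0.0867, 0.2469]
eef_rot: [3.138, -0.076, 0.001]
contact_force: [-0.4, -0.6, -2.9]
finger_gap: 0.552
gripper_force: 31.3
```

Request:
{"api": "send_rows", "payload": {"series": [[[0,0,0],[0,0,0],0.4],[[0,0,0],[0,0,0],0.4],[[0,0,0],[0,0,0],0.4],[[0,0,0],[0,0,0],0.4]]}}

```text
clock: 17.82
eef_pos: [0.5787, 0.0867, 0.2461]
eef_rot: [3.138, -0.076, -0.0]
contact_force: [0.3, -1.1, -2.9]
finger_gap: 0.555
gripper_force: 31.3
```

Run:
```python
from h import *
from plant import *
s=get_state();print(s["contact_force"],s["gripper_force"],s["finger_gap"],abs(s["qvel"]).max())
c=get_calibration("scene");im,d=camera("scene");cv2.imwrite("pics/v5.png",cv2.resize(im[110:290,210:390],(600,600)))
P=cloud(d,c["mtx"],c["extrinsics"]);ok=np.isfinite(P[...,0])
m=ok&(abs(P[...,0]-.579)<.03)&(abs(P[...,1]-.0865)<.035)&(P[...,2]>.1)&(P[...,2]<.21)
print(m.sum(),np.percentile(P[m][:,2],[0,2,10]))
x=ok&(P[...,2]>.09)&(P[...,2]<.22)&(P[...,0]>.63)&(P[...,0]<.74)&(P[...,1]>-.1)&(P[...,1]<.13)&(im.mean(-1)>60)
q=P[x];f=np.polyfit(q[:,2],q@np.array([.9988,-.0487,0]),1);print("lid",np.pi/2+np.arctan(f[0]))
```

```text
[ 0.32141917 -1.07231546 -2.91958803] 31.30192279815674 0.5548157880852083 0.0033526057283720127
209 [0.16530555 0.16760657 0.17255619]
lid 1.7513936455282677
```

View pics/v5.png

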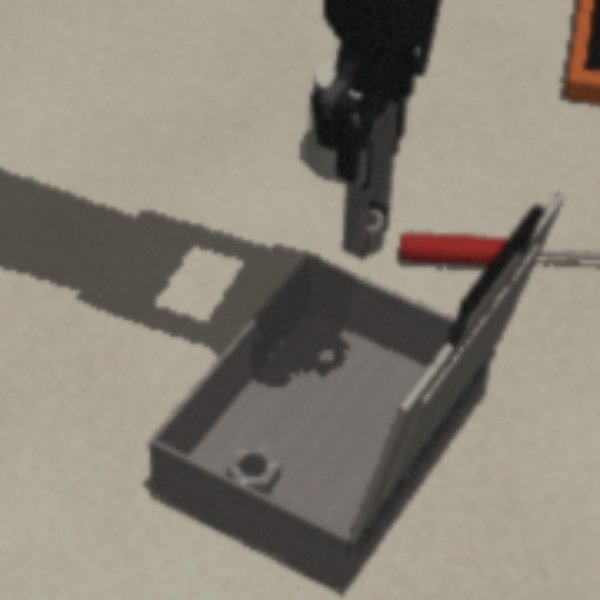

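The sleeve sits in the jaws at (372,225), its lower end about 0.165 m up. The tray floor holds only the nut, and the lid is at 1.75 rad. I hand in.

```bash
python3 -c "
from plant import *
print(sign_off())"
```

```text
the job is handed in; nothing more can be done
None
```

The job is handed in at about 18 s on the robot clock: the lid lies open at its stop (1.75 rad), and the sleeve is held still in the tongs' jaws with its lower end about 9 cm above the tray's rim; the gripper fingers never came near the sleeve.

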